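Switch on three curing lamps in turn

TASK

Start curing the castings on the craft table: switch on the three white lamps by pressing the grey button on top of each one fully in, gently with the fingertips and straight down - first the long bar lamp, then the round lamp, then the rectangular bridge-shaped lamp. The buttons are soft and need only a light push; do not lift, tip or shove the lamps from over their castings, leave everything else on the table alone, and finish with the hand clear.

Things in the scene. Friction and masses are not known exactly. Their poses are not given: they have to be found in the camera images.
- bar_lamp: Long white cordless curing lamp, a bar 240 mm long (along its own y), 52 mm wide (x), on end feet 20 mm high; top face 45 mm above the table. Loose, about 0.35 kg. Origin: centre of its underside, on the table; z up. Its button is 75 mm from the centre towards its own +y end.
- bar_button_top (a point): Centre of the flat top of the soft grey button cap (26 mm across) on the long bar lamp; moves with it. Off: 16 mm above the lamp's top face, 61 mm above the table; on and let go: 6 mm lower. Press straight down: the switch yields at about 2 N, the cap squeezes 1.2 N per mm besides; about 5 N, 10 mm below the off height, switches it on; it goes hard 13 mm down.
- bar_button (a joint): Switch of the long bar lamp (m): 0 off, 0.006 fully in = on. It stays where it is pushed and does not spring out; only the soft cap springs back.
- round_lamp: Round white cordless curing lamp, disc 96 mm across on three thin legs, flat top face 60 mm above the table. Loose, about 0.27 kg. Origin: centre of its underside, at table height; z up. Its button is in the middle of the top.
- round_button_top (a point): Centre of the flat top of the soft grey button cap (26 mm across) on the round lamp; moves with it. Off: 16 mm above the lamp's top face, 76 mm above the table; on and let go: 6 mm lower. Press straight down: the switch yields at about 2 N, the cap squeezes 1.2 N per mm besides; about 5 N, 10 mm below the off height, switches it on; it goes hard 13 mm down.
- round_button (a joint): Switch of the round lamp (m): 0 off, 0.006 fully in = on. It stays where it is pushed and does not spring out; only the soft cap springs back.
- arch_lamp: Rectangular white cordless curing lamp shaped like a bridge, 120 mm long (its own y) and 70 mm wide (x), with a wall-like foot at each end; top face 55 mm above the table. Loose, about 0.27 kg. Origin: centre of its underside, at table height; z up. Its button is in the middle of the top.
- arch_button_top (a point): Centre of the flat top of the soft grey button cap (26 mm across) on the bridge-shaped lamp; moves with it. Off: 16 mm above the lamp's top face, 71 mm above the table; on and let go: 6 mm lower. Press straight down: the switch yields at about 2 N, the cap squeezes 1.2 N per mm besides; about 5 N, 10 mm below the off height, switches it on; it goes hard 13 mm down.
- arch_button (a joint): Switch of the bridge-shaped lamp (m): 0 off, 0.006 fully in = on. It stays where it is pushed and does not spring out; only the soft cap springs back.
- bar_tile: Clear tile 36 x 160 x 3 mm with four castings, lying under the bar lamp. Loose. Origin: centre of its underside.
- round_tile: Clear tile 34 x 34 x 3 mm with one casting, lying under the round lamp. Loose. Origin: centre of its underside.
- arch_tile: Clear tile 40 x 60 x 3 mm with two castings, lying under the bridge-shaped lamp. Loose. Origin: centre of its underside.
- jar: Glass jar 60 mm across with a black lid, 75 mm high in all. Loose bystander, in the row of the lamps. Origin: centre of its underside; z up.
- bottle_a: Black resin bottle with a pointed nozzle, 33 mm across, 125 mm high. Loose bystander, in the row of the lamps; tips easily. Origin: centre of its underside; z up.
- bottle_b: Black resin bottle, 33 mm across, 118 mm high. Loose bystander to the robot's left. Origin: centre of its underside; z up.
- bottle_c: Black resin bottle, 33 mm across, 125 mm high. Loose bystander beyond the lamps. Origin: centre of its underside; z up.
- pot_a: Small clear pigment pot with a brown lid, 39 mm across, 21 mm high. Loose bystander to the robot's right. Origin: centre of its underside.
- pot_b: Small clear pigment pot like the other, beyond the lamps. Loose bystander. Origin: centre of its underside.
- case: Black spectacle case, 60 x 150 x 35 mm. Loose bystander to the robot's right of the lamps. Origin: centre of its underside.
Mind the look-alikes: they are no part of the job. What is shaped like the bar_lamp but orange is not meant. What is shaped like the arch_lamp but yellow is not meant.

How it is judged:
By the outcome, as a careful person would: the job done as asked, in the order asked, and still so for the second after the job is handed in, with the robot touching nothing.
It also fails if it takes over 48 s, if anything falls off the work surface, if the arm or the gripper's body presses on something with over 40 N, if the wrist force passes 120 N, or if a joint passes its speed limit or range.

ROBOT

A 6-joint arm with a two-finger parallel gripper is mounted at the origin on the work surface. World frame = base frame: x ahead of the robot, y to its left, z up, the work surface at z = 0. Lengths are in m, angles in rad, forces in N, time in s.
With the tool pointing down it reaches from about 0.35 to 0.775 m from the base axis. Payload 7.3 kg.
Tool frame: the origin (TCP) lies between the finger pads; the fingertips stand 8 mm ahead of it and the grasp point (between the pads) lies 11 mm behind it (robot.nose_length is the distance from the TCP to the fingertips, in m); z points along the fingers, y is the line along which they close (so a half turn about z gives the same grasp; the last joint's range is limited). The gripper opens to 92 mm and grips with 3 to 60 N. Pads are 19 mm wide; open, the fingers measure 130 mm over their backs; the gripper's body (75 mm by 190 mm) begins 47 mm behind the grasp point.
Start: joints at [-1.314, 0.342, 1.524, -0, 1.275, -0.146], TCP at [0.206, -0.483, 0.235] pointing down, gripper open.
Joint ranges: [-2.53, 2.53], [-0.77, 2.02], [0.04, 2.7], [-1, 4.14], [0.28, 2.66], [-3.11, 3.11]. Speed limits (rad/s): [2.57, 2.57, 3.14, 3.14, 3.14, 3.14].

INTERFACE

Orientations are given as [roll, pitch, yaw] about the fixed x, y, z axes, in that order (R = Rz(yaw) Ry(pitch) Rx(roll)).
In Python, from cell import robot gives the robot as it stands. The module is installed in compiled form; this text tells all that it offers.
- The arm moves only by the shell command python3 -m jog 'ROWS' [FORCE]. ROWS is JSON, a list that holds one entry, the list of rows, each a list of 5 numbers: the gripper's target within -1 to 1 (fully open at 1, half-way at 0, shut at -1), then the shift along the tool's x, y, z in m, then the turn about the tool's z in rad. A call has 1 to 5 rows; each row is the pose to reach, as a shift and turn from the pose commanded when the call began, along the tool's axes at that moment; what a row does not reach only later rows make up. A row lasts 1/12 s, in which the tool goes at most 41.7 mm and 7.16 degrees, less where a joint would pass 70% of its speed; a pose out of reach is approached as far as the arm can. A call with a gripper value outside its range is refused whole. The fingers move at their own pace and stop on an object; FORCE is the grip in N (left out, the last holds). Time passes only in rows, so rows that repeat a pose let the fingers close. It gives the time, the measured TCP pose, the force, the opening and the grip force at its end, in the units of the state.
- robot.observe(): the state, without advancing time (a new reading comes with each control period).
- robot.read_camera(name): name is "scene" or "top"; returns the picture (384x512x3 uint8, red, green, blue); there is no depth.
- robot.camera_model(name): a dict with "camera_matrix" (3x3 intrinsics, pixels), "dist_coeffs" ([k1, k2, p1, p2, k3] as OpenCV has them; the pictures are not rectified), "position" and "attitude" of the camera in the world. Camera axes: x right, y down, z forward; pixel columns grow to the right and rows downward; lengths in m; the calibration is good to about 2 mm. A picture is of the moment at which its call begins. camera_model takes no time and is no camera call.
- robot.hand_in(): hands the job in; it is judged then, once.
The state is a dict: "time": time; "qpos": joint angles; "qvel": joint speeds; "joint_efforts": joint torques, N m; "tool_pos": TCP position; "tool_rot": TCP orientation; "contact_force": force on the tool from outside, world axes, zero at the start; "torque": the same for the moment, N m; "opening": finger opening in m; "grip_force": force on a finger pad.
Only numpy, scipy, OpenCV 4.12 (cv2) and the standard library are available. Lean on these libraries where they do the work, as an engineer would, in place of code of your own. Each camera call takes 0.05 s, during which the arm holds its last target. There are 200 camera calls.

## Working session

There is one attempt and no reset: what is moved stays moved. The work goes in short steps, Python scripts to look and compute and a shell command to move; the robot and the scene stay as the last step left them, time stands still between calls to the robot, and variables do not carry over. Pictures are saved under pics/ and viewed, at most 10 in all, crops included, and the job is handed in when it is done.

```bash
mkdir -p pics; python3 - <<'E'
from cell import robot
import cv2
for n in("top","scene"):
    im=robot.read_camera(n); cv2.imwrite(f"pics/{n}0.png",im[:,:,::-1]); m=robot.camera_model(n)
    print(n,m)
s=robot.observe();print(s)
E
```

```text
top {'camera_matrix': array([[432.73398448,   0.        , 251.01782862],
       [  0.        , 432.73398448, 193.96110651],
       [  0.        ,   0.        ,   1.        ]]), 'dist_coeffs': array([-0.1572092,  0.       ,  0.       ,  0.       ,  0.       ]), 'position': array([ 0.35599228, -0.05818041,  1.12156093]), 'attitude': array([-3.02682062e+00,  7.68739603e-04, -1.59072208e+00])}
scene {'camera_matrix': array([[431.60572494,   0.        , 260.14070062],
       [  0.        , 431.60572494, 191.42039186],
       [  0.        ,   0.        ,   1.        ]]), 'dist_coeffs': array([-0.12634251,  0.        ,  0.        ,  0.        ,  0.        ]), 'position': array([ 1.54192692, -0.16270646,  0.74526593]), 'attitude': array([-2.13283348, -0.02213041,  1.47356369])}
{'time': 0.1, 'qpos': array([-1.31402412e+00,  3.42616825e-01,  1.52491880e+00, -2.57625886e-05,
        1.27542095e+00, -1.46006337e-01]), 'qvel': array([ 0.00050476, -0.00070274, -0.00259986,  0.00164875, -0.00031966,
        0.00245226]), 'joint_efforts': array([ 1.21259967e-03, -4.32006848e+01, -2.44693476e+01,  7.18639302e-02,
        5.26133215e-02, -4.95519964e-05]), 'tool_pos': array([ 0.20570553, -0.48263153,  0.2341342 ]), 'tool_rot': array([-3.14023966e+00, -1.74060272e-04,  4.02785942e-01]), 'contact_force': array([-0.2846682 ,  0.14251239,  0.59758717]), 'torque': array([ 0.01811253,  0.03158899, -0.04865612]), 'grip_force': 0.0, 'opening': 0.09185130318688643}
```

View pics/top0.png

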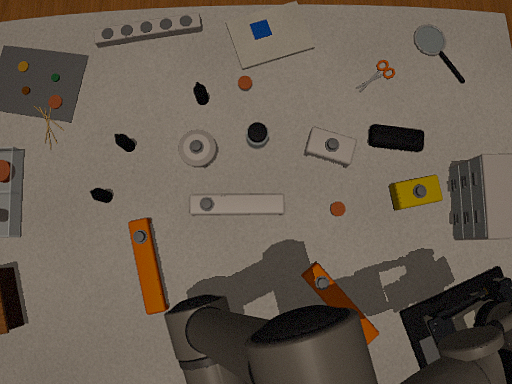

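View pics/scene0.png

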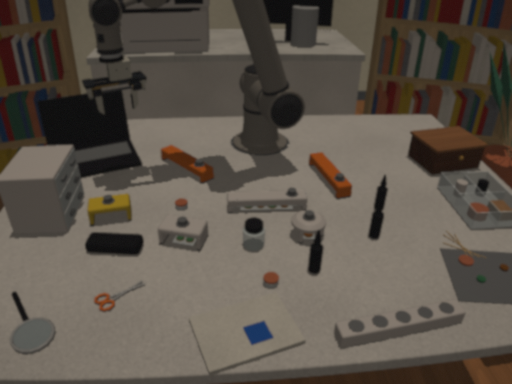

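The top view shows the bar lamp's button near (206,204), the round lamp's near (196,147) and the arch lamp's near (332,145). The jar is at (257,133), with bottles at (201,93), (125,143) and (102,195).

```bash
cat >loc.py <<'E'
from cell import robot
import cv2,numpy as np
from scipy.spatial.transform import Rotation as R
def ray(n,px,z):
    m=robot.camera_model(n);u=cv2.undistortPoints(np.array([[px]],float),m["camera_matrix"],m["dist_coeffs"])[0,0]
    d=R.from_euler('xyz',m["attitude"]).as_matrix()@[u[0],u[1],1];p=m["position"]
    return (p+d*(z-p[2])/d[2])[:2]
def pix(n,P):
    m=robot.camera_model(n);r=R.from_euler('xyz',m["attitude"]).as_matrix().T
    return cv2.projectPoints(np.array([P],float),cv2.Rodrigues(r)[0],-r@m["position"],m["camera_matrix"],m["dist_coeffs"])[0][0,0]
B={'bar':((206,204),.061),'round':((196,146),.076),'arch':((332,145),.071)}
E
python3 - <<'E'
from loc import *
im=cv2.imread("pics/top0.png");sc=cv2.imread("pics/scene0.png");t=[]
for k,((u,v),z) in B.items():
    p=ray("top",(u,v),z);q=pix("scene",[*p,z]);print(k,p.round(4),"scene px",q.round(1))
    for I,(a,b) in((im,(u,v)),(sc,q)):
        a,b=int(round(a)),int(round(b));t.append(cv2.resize(I[b-16:b+17,a-16:a+17],(264,264),interpolation=cv2.INTER_NEAREST))
print("bottles",[ray("top",p,z).round(3) for p,z in(((197,85),.125),((201,101),0),((130,149),0),((110,197),0),((257,131),.075))])
cv2.imwrite("pics/crops.png",cv2.vconcat([cv2.hconcat(t[0::2]),cv2.hconcat(t[1::2])]))
E
```

```text
bar [0.4556 0.0516] scene px [290.9 189.3]
round [0.5987 0.074 ] scene px [307.6 212.1]
arch [ 0.596  -0.2642] scene px [182.2 217.8]
bottles [array([0.739, 0.066]), array([0.741, 0.07 ]), array([0.613, 0.262]), array([0.485, 0.314]), array([ 0.634, -0.078])]
```

View pics/crops.png

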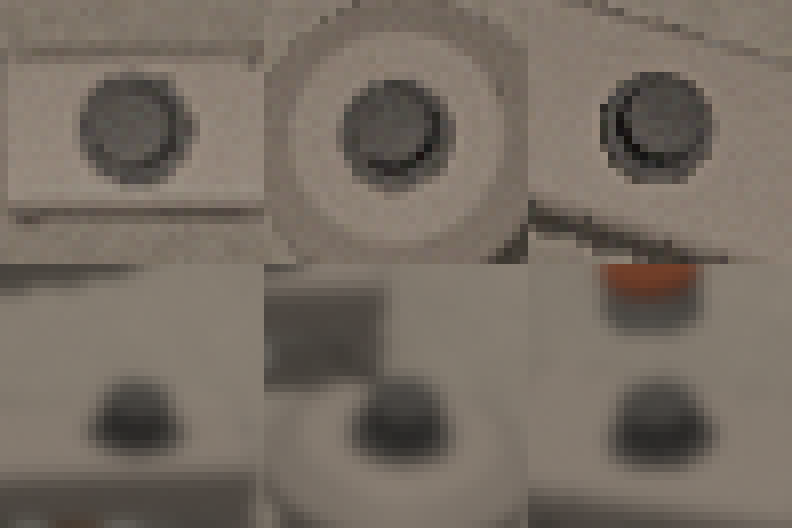

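The scene crops agree with the positions from the top view. Centring on the cap tops refines the pixels to bar (205.6,203.3), round (195,145) and arch (332.9,143).

```bash
cat >>loc.py <<'E'
C={'bar':((205.6,203.3),.061),'round':((195,145),.076),'arch':((332.9,143),.071)}
def go(k,h):
    "shift in tool axes putting the fingertips h above the off cap"
    px,z=C[k];s=robot.observe();p=np.array([*ray("top",px,z),z+h+robot.nose_length])
    r=R.from_euler('xyz',s["tool_rot"]).as_matrix()
    print(k,p.round(4),"shift",(r.T@(p-s["tool_pos"])).round(4),"at",s["tool_pos"].round(4),"F",s["contact_force"].round(2),"op",round(s["opening"],4),"t",s["time"])
E
python3 -c "
from loc import *
for k in C: go(k,.06)"
```

```text
bar [0.4573 0.0526 0.129 ] shift [ 0.4413 -0.3936  0.1057] at [ 0.2057 -0.4826  0.2341] F [-0.28  0.14  0.6 ] op 0.0919 t 0.1
round [0.6013 0.0765 0.144 ] shift [ 0.5831 -0.3592  0.0907] at [ 0.2057 -0.4826  0.2341] F [-0.28  0.14  0.6 ] op 0.0919 t 0.1
arch [ 0.6011 -0.2668  0.139 ] shift [ 0.4483 -0.0435  0.0953] at [ 0.2057 -0.4826  0.2341] F [-0.28  0.14  0.6 ] op 0.0919 t 0.1
```

```bash
python3 -m jog '[[[-1,0.028,-0.025,0,0],[-1,0.056,-0.05,0,0],[-1,0.084,-0.075,0,0],[-1,0.112,-0.1,0,0],[-1,0.14,-0.125,0,0]]]' 10
python3 -m jog '[[[-1,0.028,-0.025,0,0],[-1,0.056,-0.05,0,0],[-1,0.084,-0.075,0,0],[-1,0.112,-0.1,0,0],[-1,0.14,-0.125,0,0]]]'
python3 -m jog '[[[-1,0.028,-0.025,0,0],[-1,0.056,-0.05,0,0],[-1,0.084,-0.075,0,0],[-1,0.112,-0.1,0,0],[-1,0.14,-0.125,0,0]]]'
python3 -c "
from loc import *
go('bar',.03)"
```

```text
time: 0.52
tool_pos: [0.2858, -0.3113, 0.2344]
tool_rot: [-3.141, 0.0, 0.402]
contact_force: [0.7, 0.1, 0.0]
opening: 0.0633
grip_force: 0.0
time: 0.93
tool_pos: [0.3656, -0.1414, 0.2347]
tool_rot: [-3.142, 0.0, 0.402]
contact_force: [0.5, -0.0, 0.8]
opening: 0.0297
grip_force: 0.0
time: 1.35
tool_pos: [0.4454, 0.0286, 0.2346]
tool_rot: [3.142, 0.0, 0.403]
contact_force: [1.0, -0.5, 0.5]
opening: 0.001
grip_force: 0.0
bar [0.4573 0.0526 0.099 ] shift [ 0.0204 -0.0174  0.1356] at [0.4454 0.0286 0.2346] F [ 1.03 -0.52  0.49] op 0.001 t 1.35
```

```bash
python3 -m jog '[[[-1,0.02,-0.017,0.03,0],[-1,0.02,-0.017,0.06,0],[-1,0.02,-0.017,0.09,0],[-1,0.02,-0.017,0.12,0],[-1,0.02,-0.017,0.12,0]]]'
python3 - <<'E'
from loc import *
go('bar',0)
im=robot.read_camera("scene");cv2.imwrite("pics/s1.png",cv2.resize(im[130:230,220:360,::-1],None,fx=5,fy=5))
E
```

```text
time: 1.77
tool_pos: [0.4532, 0.0506, 0.1099]
tool_rot: [-3.137, 0.01, 0.403]
contact_force: [-1.5, 0.4, 0.5]
opening: 0.0007
grip_force: 0.0
bar [0.4573 0.0526 0.069 ] shift [ 0.005  -0.0001  0.0409] at [0.4532 0.0506 0.1099] F [-1.48  0.41  0.48] op 0.0007 t 1.7667
```

View pics/s1.png

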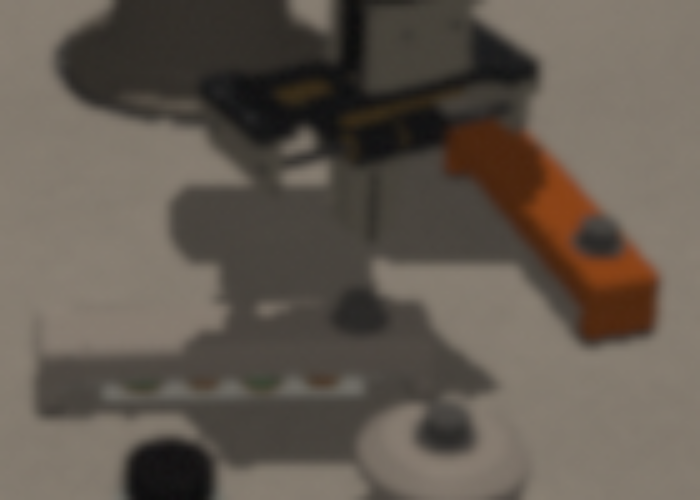

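The closed fingertips sit straight above the bar's button, which is at about (360,300) in this crop. I'll let the arm settle and then press.

```bash
python3 -m jog '[[[-1,0,0,0.01,0],[-1,0,0,0.01,0],[-1,0,0,0.01,0],[-1,0,0,0.01,0]]]'
python3 -c "
from loc import *
go('bar',0)"
```

```text
time: 2.15
tool_pos: [0.4578, 0.0499, 0.1062]
tool_rot: [3.14, -0.002, 0.403]
contact_force: [-0.2, 0.1, -0.7]
opening: 0.0002
grip_force: 0.0
bar [0.4573 0.0526 0.069 ] shift [ 0.0005 -0.0027  0.0372] at [0.4578 0.0499 0.1062] F [-0.2   0.09 -0.75] op 0.0002 t 2.15
```

```bash
python3 -m jog '[[[-1,0,-0.003,0.01,0],[-1,0,-0.003,0.02,0],[-1,0,-0.003,0.027,0],[-1,0,-0.003,0.032,0],[-1,0,-0.003,0.032,0]]]'
python3 -m jog '[[[-1,0,0,0.002,0],[-1,0,0,0.004,0],[-1,0,0,0.006,0],[-1,0,0,0.006,0],[-1,0,0,0.006,0]]]'
python3 -c "
from loc import *
go('bar',-.0105)"
```

```text
time: 2.57
tool_pos: [0.4556, 0.0528, 0.0724]
tool_rot: [-3.141, 0.001, 0.403]
contact_force: [0.1, 0.2, 0.7]
opening: 0.0002
grip_force: 0.0
time: 2.98
tool_pos: [0.4562, 0.0528, 0.0669]
tool_rot: [3.141, -0.001, 0.403]
contact_force: [0.9, -0.9, 1.6]
opening: 0.0004
grip_force: 0.7
bar [0.4573 0.0526 0.0585] shift [0.0009 0.0006 0.0084] at [0.4562 0.0528 0.0669] F [ 0.93 -0.92  1.64] op 0.0004 t 2.9833
```

```bash
python3 -m jog '[[[-1,0,0,0.002,0],[-1,0,0,0.004,0],[-1,0,0,0.006,0],[-1,0,0,0.008,0],[-1,0,0,0.008,0]]]'
python3 -m jog '[[[-1,0,0,0.001,0],[-1,0,0,0.001,0],[-1,0,0,0.001,0],[-1,0,0,0.001,0]]]'
```

```text
time: 3.4
tool_pos: [0.4562, 0.0528, 0.0587]
tool_rot: [3.141, -0.001, 0.403]
contact_force: [1.2, -1.3, 5.2]
opening: 0.0005
grip_force: 2.7
time: 3.73
tool_pos: [0.4562, 0.0528, 0.0581]
tool_rot: [3.141, -0.001, 0.403]
contact_force: [1.0, -0.1, 6.3]
opening: 0.0004
grip_force: 3.0
```

```bash
python3 -m jog '[[[-1,0,0,-0.005,0],[-1,0,0,-0.015,0],[-1,0,0,-0.04,0],[-1,0,0,-0.07,0],[-1,0,0,-0.07,0]]]'
python3 -c "
from loc import *
go('round',.02)"
```

```text
time: 4.15
tool_pos: [0.4577, 0.0529, 0.1318]
tool_rot: [3.139, -0.006, 0.403]
contact_force: [1.3, 0.0, 1.1]
opening: 0.0003
grip_force: 0.0
round [0.6013 0.0765 0.104 ] shift [0.1411 0.0345 0.0287] at [0.4577 0.0529 0.1318] F [1.3  0.03 1.08] op 0.0003 t 4.15
```

```bash
python3 -m jog '[[[-1,0.035,0.008,0,0],[-1,0.07,0.017,0,0],[-1,0.105,0.026,0,0],[-1,0.142,0.034,0,0],[-1,0.142,0.034,0,0]]]'
python3 -m jog '[[[-1,0,0,0.01,0],[-1,0,0,0.022,0],[-1,0,0,0.022,0],[-1,0,0,0.022,0]]]'
python3 - <<'E'
from loc import *
go('round',0.004)
a=cv2.imread("pics/scene0.png");im=robot.read_camera("scene")[:,:,::-1]
cv2.imwrite("pics/s2.png",cv2.vconcat([cv2.resize(i[150:222,225:355],None,fx=4,fy=4) for i in(a,im)]))
E
```

```text
time: 4.57
tool_pos: [0.6047, 0.078, 0.1262]
tool_rot: [3.141, -0.003, 0.403]
contact_force: [-1.0, -0.8, 0.1]
opening: 0.0001
grip_force: 0.0
time: 4.9
tool_pos: [0.5978, 0.0772, 0.1044]
tool_rot: [-3.14, 0.004, 0.403]
contact_force: [-0.7, -0.4, -0.1]
opening: 0.0006
grip_force: 0.0
round [0.6013 0.0765 0.088 ] shift [0.0031 0.002  0.0164] at [0.5978 0.0772 0.1044] F [-0.65 -0.37 -0.08] op 0.0006 t 4.9
```

View pics/s2.png

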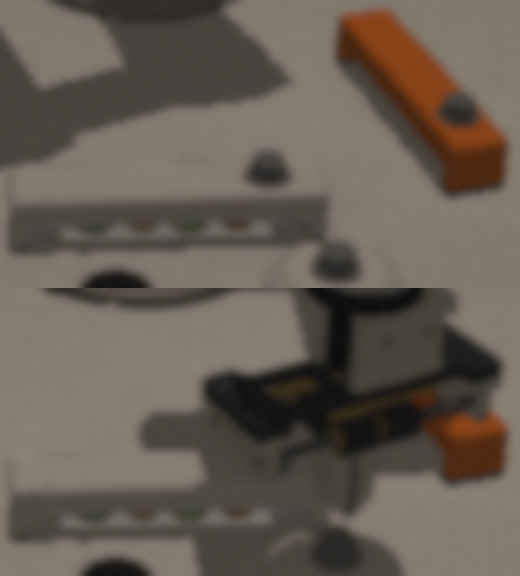

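The bar lamp hasn't moved. The force rose past the 2 N yield, as expected at the end of travel (6.3 N at 10.9 mm), so it is on. Next is the round lamp.

```bash
python3 -m jog '[[[-1,0,0.001,0.01,0],[-1,0,0.001,0.014,0],[-1,0,0.001,0.014,0],[-1,0,0.001,0.014,0]]]'
python3 -c "
from loc import *
go('round',-.01)"
```

```text
time: 5.28
tool_pos: [0.5998, 0.0763, 0.0915]
tool_rot: [-3.141, 0.001, 0.403]
contact_force: [-0.2, -0.7, 0.3]
opening: 0.0008
grip_force: 0.0
round [0.6013 0.0765 0.074 ] shift [0.0015 0.0004 0.0175] at [0.5998 0.0763 0.0915] F [-0.16 -0.73  0.3 ] op 0.0008 t 5.2833
```

```bash
python3 -m jog '[[[-1,0.001,0,0.003,0],[-1,0.001,0,0.005,0],[-1,0.001,0,0.007,0],[-1,0.001,0,0.009,0],[-1,0.001,0,0.009,0]]]'
python3 -m jog '[[[-1,0,0,0.002,0],[-1,0,0,0.004,0],[-1,0,0,0.006,0],[-1,0,0,0.008,0],[-1,0,0,0.008,0]]]'
```

```text
time: 5.7
tool_pos: [0.6011, 0.0768, 0.0825]
tool_rot: [3.141, -0.0, 0.403]
contact_force: [-0.3, -0.4, 1.1]
opening: 0.0006
grip_force: 0.8
time: 6.12
tool_pos: [0.6012, 0.0768, 0.0746]
tool_rot: [3.141, -0.0, 0.403]
contact_force: [-0.5, 0.1, 5.0]
opening: 0.0005
grip_force: 2.1
```

Now at 9.4 mm, so I'll go about 1.4 mm further.

```bash
python3 -m jog '[[[-1,0,0,0.001,0],[-1,0,0,0.0015,0],[-1,0,0,0.0015,0],[-1,0,0,0.0015,0]]]'
python3 -m jog '[[[-1,0,0,-0.005,0],[-1,0,0,-0.015,0],[-1,0,0,-0.035,0],[-1,0,0,-0.065,0],[-1,0,0,-0.065,0]]]'
python3 -c "
from loc import *
go('arch',.02)"
```

```text
time: 6.45
tool_pos: [0.6012, 0.0767, 0.0736]
tool_rot: [3.141, -0.001, 0.403]
contact_force: [-1.0, 0.4, 6.5]
opening: 0.0007
grip_force: 2.7
time: 6.87
tool_pos: [0.6037, 0.0767, 0.1441]
tool_rot: [3.138, -0.008, 0.403]
contact_force: [1.4, -0.2, 1.4]
opening: 0.0004
grip_force: 0.0
arch [ 0.6011 -0.2668  0.099 ] shift [-0.1374  0.3148  0.0451] at [0.6037 0.0767 0.1441] F [ 1.44 -0.19  1.43] op 0.0004 t 6.8667
```

```bash
python3 -m jog '[[[-1,-0.014,0.032,0,0],[-1,-0.028,0.064,0,0],[-1,-0.042,0.096,0,0],[-1,-0.056,0.128,0,0],[-1,-0.07,0.16,0,0]]]'
python3 -m jog '[[[-1,-0.014,0.032,0,0],[-1,-0.028,0.064,0,0],[-1,-0.042,0.096,0,0],[-1,-0.056,0.128,0,0],[-1,-0.065,0.156,0,0]]]'
python3 -m jog '[[[-1,0,0,0.01,0],[-1,0,0,0.03,0],[-1,0,0,0.03,0],[-1,0,0,0.03,0],[-1,0,0,0.03,0]]]'
python3 - <<'E'
from loc import *
go('arch',0.004)
a=cv2.imread("pics/scene0.png");im=robot.read_camera("scene")[:,:,::-1]
cv2.imwrite("pics/s3.png",cv2.vconcat([cv2.resize(i[165:260,150:345],None,fx=3,fy=3) for i in(a,im)]))
E
```

```text
time: 7.28
tool_pos: [0.5989, -0.0994, 0.1385]
tool_rot: [-3.142, 0.0, 0.403]
contact_force: [0.5, -0.1, -1.0]
opening: 0.0001
grip_force: 0.0
time: 7.7
tool_pos: [0.5998, -0.2694, 0.1384]
tool_rot: [3.142, 0.001, 0.402]
contact_force: [0.6, -0.5, 0.5]
opening: 0.0002
grip_force: 0.0
time: 8.12
tool_pos: [0.601, -0.2664, 0.1089]
tool_rot: [3.141, -0.0, 0.404]
contact_force: [-1.0, 0.1, -0.5]
opening: 0.0001
grip_force: 0.0
arch [ 0.6011 -0.2668  0.083 ] shift [-0.0001  0.0003  0.0259] at [ 0.601  -0.2664  0.1089] F [-1.01  0.14 -0.45] op 0.0001 t 8.1167
```

View pics/s3.png

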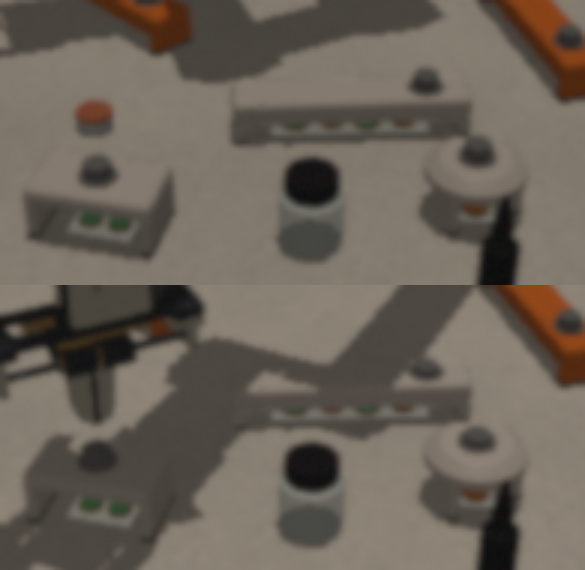

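The bar button (425,368) and the round button (477,438) are visibly lower than before, and nothing has shifted. The fingertips are centred over the arch button at (97,455).

```bash
python3 -m jog '[[[-1,0,0,0.012,0],[-1,0,0,0.022,0],[-1,0,0,0.026,0],[-1,0,0,0.028,0],[-1,0,0,0.03,0]]]'
python3 -m jog '[[[-1,0,0,0.002,0],[-1,0,0,0.004,0],[-1,0,0,0.006,0],[-1,0,0,0.008,0],[-1,0,0,0.008,0]]]'
```

```text
time: 8.58
tool_pos: [0.6005, -0.2666, 0.0777]
tool_rot: [-3.141, 0.001, 0.403]
contact_force: [-0.9, 0.7, 2.0]
opening: 0.0006
grip_force: 0.9
time: 9.0
tool_pos: [0.6008, -0.2669, 0.0702]
tool_rot: [3.141, -0.0, 0.403]
contact_force: [-1.6, 0.7, 3.4]
opening: 0.0002
grip_force: 1.8
```

```bash
python3 -m jog '[[[-1,0,0,0.001,0],[-1,0,0,0.002,0],[-1,0,0,0.0022,0],[-1,0,0,0.0022,0],[-1,0,0,0.0022,0]]]'
python3 -m jog '[[[-1,0,0,-0.005,0],[-1,0,0,-0.015,0],[-1,0,0,-0.035,0],[-1,0,0,-0.065,0],[-1,0,0,-0.1,0]]]'
python3 -m jog '[[[-1,0,0,-0.03,0],[-1,0,0,-0.05,0],[-1,0,0,-0.05,0],[-1,0,0,-0.05,0],[-1,0,0,-0.05,0]]]'
python3 - <<'E'
from loc import *
im=robot.read_camera("scene")[:,:,::-1]
cv2.imwrite("pics/s4.png",cv2.resize(im[130:270,140:355],None,fx=3.5,fy=3.5))
E
```

```text
time: 9.42
tool_pos: [0.6008, -0.2669, 0.0685]
tool_rot: [3.141, -0.0, 0.403]
contact_force: [-2.1, 2.3, 5.8]
opening: 0.0004
grip_force: 2.8
time: 9.83
tool_pos: [0.5998, -0.2666, 0.1677]
tool_rot: [-3.139, 0.002, 0.403]
contact_force: [0.4, -0.6, -0.1]
opening: 0.0006
grip_force: 0.0
time: 10.25
tool_pos: [0.6003, -0.2667, 0.2172]
tool_rot: [-3.141, 0.001, 0.403]
contact_force: [0.2, -0.3, 0.1]
opening: 0.0007
grip_force: 0.0
```

View pics/s4.png

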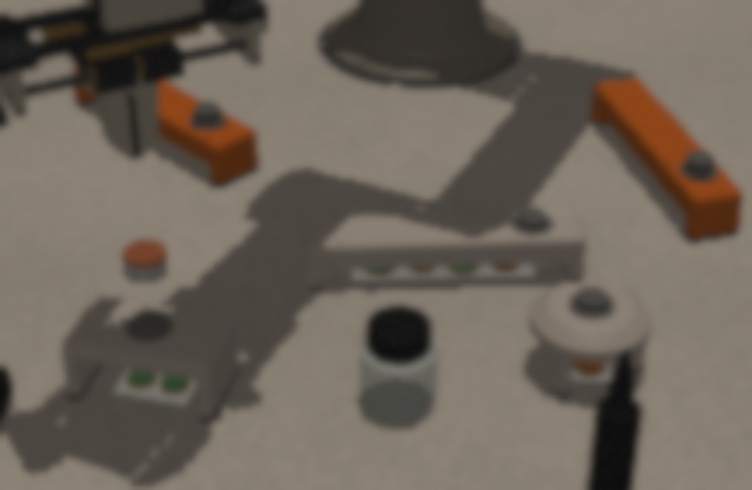

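All three caps sit low: arch (149,325), round (592,300), bar (532,218). The lamps are in place and the hand is clear.

```bash
python3 -c "
from cell import robot
print(robot.hand_in())"
```

```text
the job is handed in; nothing more can be done
None
```

I pressed the three white lamps' buttons fully in, in the order bar, round, bridge. Depth, force and the camera pictures all show them latched and the lamps still in place, and I handed the job in at about 10 s with the hand clear.

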